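Third hand: press a block against a sprung stop

TASK

Pick up the square wooden block, lay it on the bed of the screwing jig with one end against the middle of the sprung aluminium plate, lengthwise along the bed's centre line, and push it against the plate until the black pointer stands well inside the green band of the gauge, without ever running into the red. Keep it pressed there steadily for at least three seconds and finish still gripping and pressing it, so that I can drive a screw into its end through the guide bush. Leave the screw box, screwdriver and pencil where they are.

Things in the scene. Friction and masses are not known exactly. Their poses are not given: they have to be found in the camera images.
- block: loose wooden block with a square section, 45 (own x) x 90 (own y, its length) x 45 mm (z), about 0.12 kg; origin at the centre of its underside. It lies on the bench to the right of the jig, long axis level. Either end may go against the plate.
- block_center (a point): centre of the block, 22.5 mm above its underside; axes as the block's
- jig: screwing jig fixed to the bench: plywood bed 240 (own x) x 130 (y) mm, top 18 mm above the bench; origin at the centre of its underside; x runs from the open near end to the sprung plate and blue housing (76 mm wide, 68 mm above the bench, x = 92 to 116 mm). Bed free from x = -120 mm to the plate's face at +30 mm (at rest); a thin dark line marks its middle, y = 0
- plate_face (a point): centre of the plate's front face, where the middle of the block's end belongs: 40.5 mm above the bench, above the bed's centre line; moves with the plate. Axes as the jig's: x points into the plate, the way to push. Plate: aluminium, 64 mm wide, 10 mm thick, top 65.5 mm above the bench; a thin black pointer on its left (+y) side lies over the gauge, 5 mm behind the face
- stop_plate (a joint): how far the sprung plate is pushed in along the jig's +x (m): 0 at rest, 0.030 at its end stop. The spring pushes back with 1.8 N at 0 plus 0.6 N per mm. The pointer is in the green from 0.008 (6.6 N) to 0.020 (13.8 N), in the red beyond 0.020.
- screw_box: loose cardboard box of screws, 61 x 90 x 50 mm, 0.55 kg, origin at the centre of its underside; to be left alone
- screwdriver: loose screwdriver with a blue handle, 187 mm long (own y), lying on the bench left of the jig; to be left alone
- pencil: loose yellow pencil, 175 mm long (own y), lying on the bench left of the jig, nearer the robot; to be left alone
- gauge (a point): middle of the gauge's green band, 59 mm above the bench, axes as the jig's. The gauge is a dark ledge beside the plate's path, at jig x = 35 to 89 mm, y = 36 to 64 mm; its top is painted along x white (35 to 43 mm), green (43 to 55 mm), red (55 to 65 mm)
There are look-alikes about, which are no part of the job. What is shaped like the block but blue is not meant.

How it is judged:
By the outcome, as a careful person would: the job done as asked, in the order asked, and still so for the second after the job is handed in, while the arm keeps its last pose, push and grip.
It also fails if it takes over 48 s, if anything falls off the work surface, if the arm or the gripper's body presses on something with over 40 N, if the wrist force passes 120 N, or if a joint passes its speed limit or range.

ROBOT

A 6-joint arm with a two-finger parallel gripper is mounted at the origin on a cart in front of the work surface, level with it; the furniture and walls round the work are solid. World frame = base frame: x ahead of the robot, y to its left, z up, the work surface at z = 0. Lengths are in mm, angles in degrees, forces in N, time in s.
With the tool pointing down it reaches from about 300 to 850 mm from the base axis. Payload 4.2 kg.
Tool frame: the origin (TCP) lies between the finger pads; the fingertips stand 14 mm ahead of it and the grasp point (between the pads) lies 5 mm behind it; z points along the fingers, y is the line along which they close (so a half turn about z gives the same grasp; the last joint's range is limited). The gripper opens to 91 mm and grips with 3 to 60 N. Pads are 32 mm wide; open, the fingers measure 118 mm over their backs; the gripper's body (76 mm by 178 mm) begins 60 mm behind the grasp point.
Start: joints at [72.479, 18.312, 89.639, -0, 72.044, -1.146], TCP at [162.109, 551.691, 227.976] pointing down, gripper open.
Joint ranges: [-177.97, 177.97], [-48.28, 115.42], [12.27, 149.76], [-77.06, 257.06], [2.81, 150.46], [-146.56, 146.56]. Speed limits (degrees/s): [147.25, 147.25, 180, 180, 180, 180].

INTERFACE

Orientations are given as [roll, pitch, yaw] about the fixed x, y, z axes, in that order (R = Rz(yaw) Ry(pitch) Rx(roll)).
In Python, from workcell import * gives the robot as it stands. The module is installed in compiled form; this text tells all that it offers.
- The arm moves only by the tool send_rows, never from a script. Its argument "deltas" is a list of rows, each a list of 2 entries, a list of its own where there are three numbers: the shift along the tool's x, y, z normalised to -1 to 1, where 1 is 0.5 m, then the turn, a rotation vector about the tool's x, y, z normalised to -1 to 1, where 1 is 0.5 rad. A call has 1 to 10 rows; each row shifts and turns the commanded pose from where the row before left it, along the tool's axes as they then stand; what a row does not reach is not made up. A row lasts 1/10 s, in which the tool goes at most 50 mm and 8.59 degrees, less where a joint would pass 70% of its speed; a pose out of reach is approached as far as the arm can. A call with a number of a shift or a turn outside -1 to 1 is refused whole. A call with a gripper value outside its range is refused whole. "grip" is the closure, from 0 (fully open) to 1 (shut), set as the call begins (left out, the last holds). The fingers move at their own pace and stop on an object; "grip_force" is the grip in N (left out, the last holds). Time passes only in rows, so rows that do not move let the fingers close. It gives the time, the measured TCP pose, the force, the opening and the grip force at its end, in the units of the state.
- state(): the state, without advancing time (a new reading comes with each control period).
- grab_frame(name): name is "side" or "top"; returns the picture (480x640x3 uint8, red, green, blue); there is no depth.
- calibration(name): a dict with "mtx" (3x3 intrinsics, pixels), "R" (3x3) and "t" (3): a world point X has camera coordinates R X + t. Camera axes: x right, y down, z forward; pixel columns grow to the right and rows downward; lengths in mm; the calibration is good to about 2 mm. A picture is of the moment at which its call begins. calibration takes no time and is no camera call.
- job_done(): hands the job in; it is judged then, once.
Trained networks look in the newest picture that a camera, given by its name, has taken for a name from the list of things; names that differ only in an ending like _2 or _b are one class to them, and where a whole thing is asked for, a point or a joint stands for the part that bears it (a point fixed in the world has none). Each returns a list of dicts, best first, with "p" (0 to 1); they miss things now and then, are a little off and sometimes report something else, mostly with a low value. They report only what shows in the picture. A call takes as long as a camera call. They do not tell look-alikes from the thing itself.
- trace(camera, label): "pixels" (480x640 bool, what is visible of it) and "bbox" ([left, top, width, height] in pixels, round what is visible of it).
The state is a dict: "time_s": time; "qpos": joint angles; "qvel": joint speeds; "effort": joint torques, N m; "ee_pos": TCP position; "ee_rot": TCP orientation; "force": force on the tool from outside, world axes, zero at the start; "torque": the same for the moment, N m; "gripper_width": finger opening in mm; "gripper_force": force on a finger pad.
Only numpy, scipy, OpenCV 4.12 (cv2) and the standard library are available. Lean on these libraries where they do the work, as an engineer would, in place of code of your own. Each camera call takes 0.05 s, during which the arm holds its last target. There are 200 camera calls.

## Working session

There is one attempt and no reset: what is moved stays moved. The work goes in short steps, Python scripts to look and compute and a tool call to move; the robot and the scene stay as the last step left them, time stands still between calls to the robot, and variables do not carry over. Pictures are saved under pics/ and viewed, at most 13 in all, crops included, and the job is handed in when it is done.

Besides the shell and the picture viewer there is one more tool, called after "Call:" as name(argument=value, ...) on one line, values as JSON. send_rows: Moves the arm, as the interface text tells. Scaled input: -1 to 1 covers 0.5 m each way for a shift and 0.5 rad each way for a turn. Its arguments: {"type":"object","properties":{"deltas":{"type":"array","items":{"type":"array"}},"grip":{"type":"number"},"grip_force":{"type":"number"}},"required":["deltas"]}

```bash
mkdir -p pics
python3 - <<'E'
from workcell import *
import cv2,numpy as np
s=state();print(s)
for n in("side","top"):
    f=grab_frame(n);cv2.imwrite(f"pics/{n}0.png",f[:,:,::-1])
    c=calibration(n);print(n,c)
    for l in("block","jig","screw_box","stop_plate"):
        for d in trace(n,l): print(n,l,round(d["p"],2),d["bbox"])
E
```

```text
{'time_s': 0.0, 'qpos': array([ 7.24784841e+01,  1.83514602e+01,  8.97081832e+01, -1.25076107e-03,
        7.20420529e+01, -1.14807557e+00]), 'qvel': array([-0.0677013 ,  0.01195112,  0.05162423, -0.00748189, -0.07076627,
       -0.00362807]), 'effort': array([-2.43325470e-03, -4.12443209e+01, -2.31972849e+01,  7.23168603e-02,
        4.58345760e-02, -1.32565829e-04]), 'ee_pos': array([161.97056314, 551.20882762, 227.11002048]), 'ee_rot': array([-1.79898300e+02, -8.48721176e-04,  1.63626946e+02]), 'force': array([ 0.16061793, -0.19412923, -0.25970204]), 'torque': array([-0.01373962, -0.032712  , -0.02900818]), 'gripper_force': 0.0, 'gripper_width': 91.08613837003712}
side {'mtx': array([[516.38153009,   0.        , 322.41097749],
       [  0.        , 516.38153009, 239.65345976],
       [  0.        ,   0.        ,   1.        ]]), 'R': array([[-0.81943141,  0.57313847, -0.00666794],
       [ 0.45113122,  0.63773094, -0.62432353],
       [-0.35357148, -0.51459842, -0.78113742]]), 't': array([ 391.45174448, -210.64102634, 1465.94861572])}
side block 0.85 [205.5, 145.5, 22.3, 32.0]
sid
[... 234 characters left out ...]
ay([[539.6011299,   0.       , 316.0573933],
       [  0.       , 539.6011299, 240.5959583],
       [  0.       ,   0.       ,   1.       ]]), 'R': array([[-0.01211576, -0.99992541,  0.00154343],
       [-0.97429698,  0.01145797, -0.22497579],
       [ 0.22494132, -0.00422951, -0.97436313]]), 't': array([   9.1694752 ,  522.0944096 , 1274.63504775])}
top block 0.74 [300.3, 293.9, 17.7, 33.6]
top block 0.71 [402.8, 234.1, 29.3, 41.9]
top block 0.56 [452.3, 212.7, 34.3, 30.6]
top block 0.23 [249.6, 174.7, 69.7, 103.4]
top jig 0.62 [250.6, 174.8, 69.1, 98.7]
top screw_box 0.82 [384.5, 177.9, 39.2, 29.7]
top stop_plate 0.69 [268.2, 189.6, 33.4, 27.5]
top stop_plate 0.5 [402.5, 235.1, 31.2, 42.4]
```

Run:
```python
import cv2,numpy as np
a=cv2.imread("pics/side0.png")[120:360,160:480];b=cv2.imread("pics/top0.png")[140:360,200:520]
cv2.imwrite("pics/sidec.png",cv2.resize(a,(800,600),interpolation=3));cv2.imwrite("pics/topc.png",cv2.resize(b,(800,550),interpolation=3))
```

```text
(no output)
```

View pics/sidec.png

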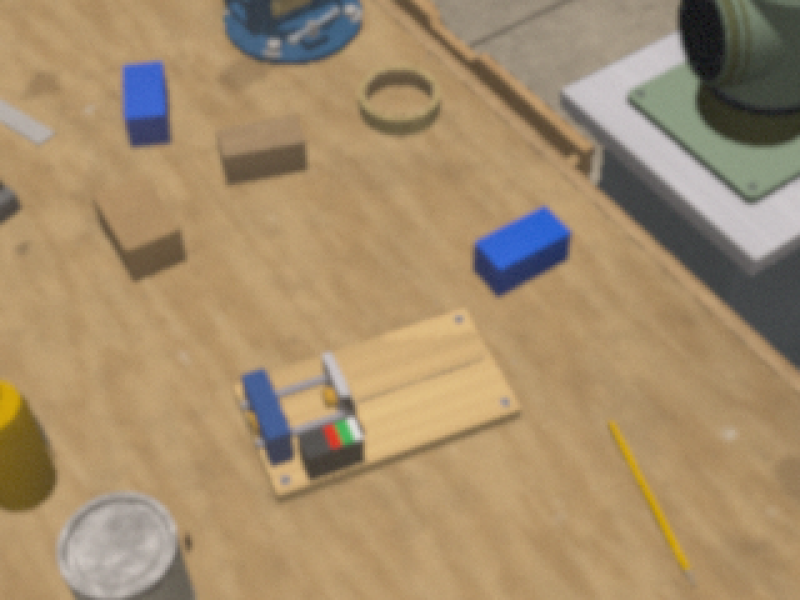

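View pics/topc.png

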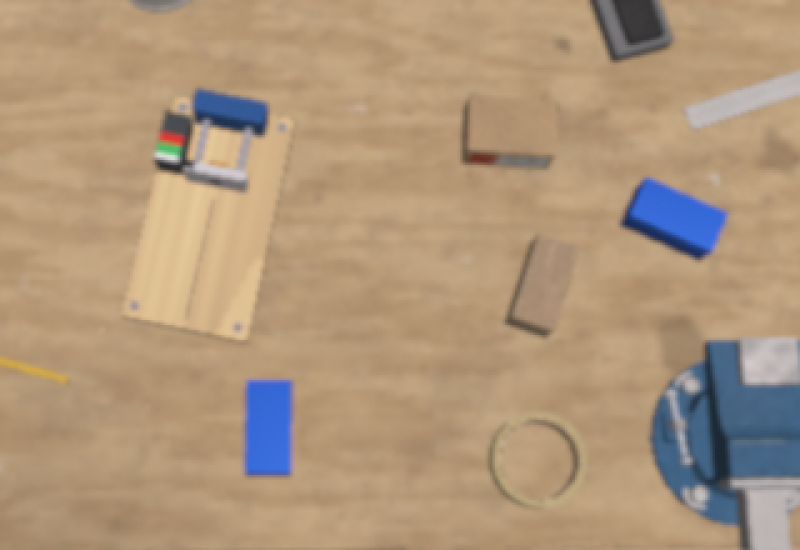

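The side crop shows the wooden block at about (262,150), which is full-image (265,180). The screw box is at (140,230), the jig is in the middle, and the blue blocks are decoys. In the top crop the wooden block is at (542,285), full-image (417,254), with its long axis nearly along world x. The jig is at about (205,220) and the plate at (217,178). Next I fit box models to the masks in both views.

```bash
cat > h.py <<'E'
from workcell import *
import cv2,numpy as np
from scipy.optimize import minimize
C={n:calibration(n) for n in("side","top")}
S=4
def proj(n,P):
    c=C[n];p=(c["R"]@np.atleast_2d(P).T).T+c["t"];p=(c["mtx"]@p.T).T;return p[:,:2]/p[:,2:]
def box(x0,x1,y0,y1,z0,z1): return np.array([[x,y,z] for x in(x0,x1) for y in(y0,y1) for z in(z0,z1)],float)
def place(P,x,y,z,yaw):
    c,s=np.cos(yaw),np.sin(yaw);return P@np.array([[c,s,0],[-s,c,0],[0,0,1]])+[x,y,z]
def render(n,boxes,pose,roi):
    l,t,w,h=roi;m=np.zeros((h*S,w*S),np.uint8)
    for b in boxes:
        q=(proj(n,place(b,*pose))-[l-.5,t-.5])*S-.5
        cv2.fillConvexPoly(m,cv2.convexHull(np.round(q*16).astype(np.int32)),255,shift=4)
    return cv2.resize(m,(w,h),interpolation=cv2.INTER_AREA)/255.
def fit(boxes,masks,x0,views=("side","top")):
    rois={}
    for n in views:
        ys,xs=np.nonzero(masks[n]);rois[n]=(xs.min()-12,ys.min()-12,np.ptp(xs)+25,np.ptp(ys)+25)
    def cost(v):
        e=0
        for n in views:
            l,t,w,h=rois[n];m=masks[n][t:t+h,l:l+w].astype(float)
            e+=((render(n,boxes,(v[0],v[1],v[2],v[3]/57.3),rois[n])-m)**2).sum()/m.sum()
        return e
    sim=np.array([x0]+[np.array(x0)+d for d in np.diag([12,12,8,8])])
    r=minimize(cost,x0,method="Nelder-Mead",options=dict(initial_simplex=sim,xatol=.02,fatol=1e-5,maxiter=600))
    return r.x,r.fun
BLOCK=[box(-22.5,22.5,-45,45,0,45)]
JIG=[box(-120,120,-65,65,0,18),box(92,116,-38,38,18,68),box(30,40,-32,32,18,65.5),box(35,89,36,64,18,59)]
def pick(n,l,px):
    b=None
    for d in trace(n,l):
        x,y,w,h=d["bbox"]
        if abs(x+w/2-px[0])<15 and abs(y+h/2-px[1])<15 and (b is None or d["p"]>b["p"]): b=d
    return b["pixels"]
def ray(n,px,z):
    c=C[n];d=c["R"].T@np.linalg.inv(c["mtx"])@[px[0],px[1],1];o=-c["R"].T@c["t"];return o+d*(z-o[2])/d[2]
E
python3 - <<'E'
from h import *
for n in C: grab_frame(n)
bm={"side":pick("side","block",(265,180)),"top":pick("top","block",(417,254))}
jm={"side":pick("side","jig",(311,283)),"top":pick("top","jig",(285,224))}
np.savez("m.npz",bs=bm["side"],bt=bm["top"],js=jm["side"],jt=jm["top"])
b0=ray("top",(417,254),45);j0=ray("top",(281,225),18);print(b0,j0)
for y in(-10,-20,10):
    print("block",fit(BLOCK,bm,[b0[0],b0[1],0,y]))
for y in(-10,0,10): print("jig",fit(JIG,jm,[j0[0],j0[1],0,y]))
for n in C:
  im=cv2.imread(f"pics/{n}0.png")
  x=fit(BLOCK,bm,[b0[0],b0[1],0,-10])[0]; j=fit(JIG,jm,[j0[0],j0[1],0,-10])[0]
  K=4; l,t=(220,150) if n=="side" else (245,160)
  cr=cv2.resize(im[t:t+180,l:l+200],None,fx=K,fy=K,interpolation=2)[:600]
  for bx,p in [(b,x) for b in BLOCK]+[(b,j) for b in JIG]:
    q=(proj(n,place(bx,p[0],p[1],p[2],p[3]/57.3))-[l-.5,t-.5])*K-.5
    for i in range(8):
      for k in(1,2,4):
        if not i&k: cv2.line(cr,tuple(map(int,q[i])),tuple(map(int,q[i|k])),(255,0,255),1)
  cv2.imwrite(f"pics/fit_{n}.png",cr)
E
```

```text
[ 488.35637678 -247.68445906   45.        ] [573.90686334  92.28508762  18.        ]
block (array([ 492.92416706, -252.03037079,    0.73454967,   68.85289632]), np.float64(0.06371937115719861))
block (array([ 492.77653033, -251.89930977,    1.10684334,   68.81906407]), np.float64(0.06620842702421294))
block (array([ 492.75041379, -251.99434525,    0.78772696,   68.79599926]), np.float64(0.06510949971160992))
jig (array([571.74130187,  84.63834817,   1.76634434, -12.43347237]), np.float64(0.03680722222886383))
jig (array([571.75633753,  84.53379202,   1.76836044, -12.47507685]), np.float64(0.03680061293177445))
jig (array([571.79056804,  84.5507246 ,   1.75138213, -12.50605472]), np.float64(0.03654321521917471))
```

View pics/fit_top.png

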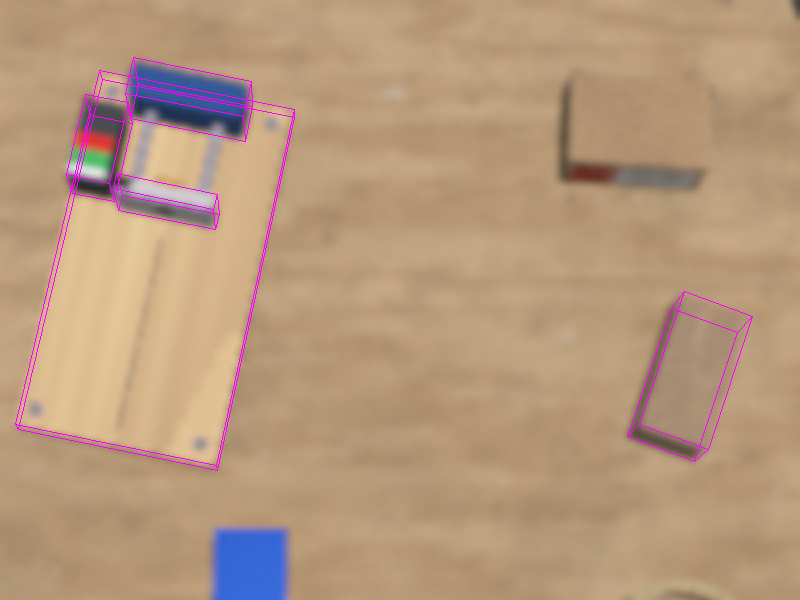

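View pics/fit_side.png

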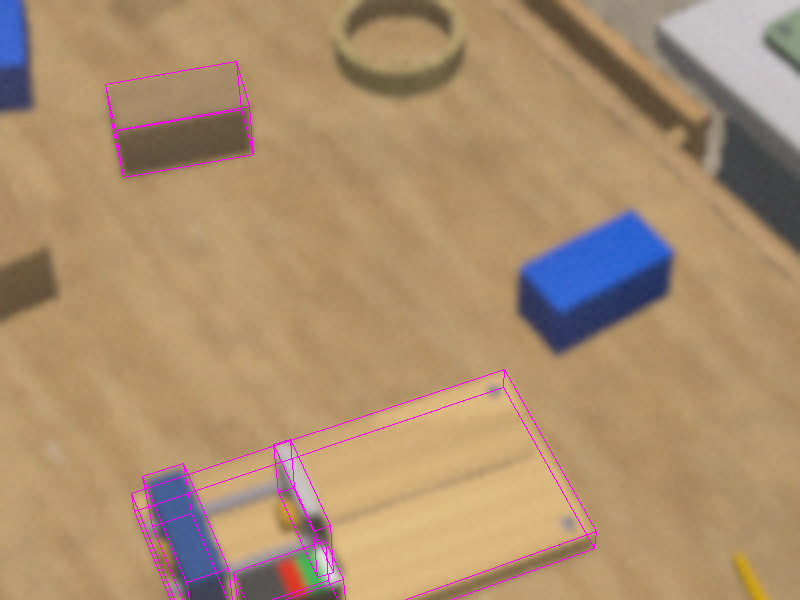

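The wireframes match both pictures. The wooden block is at (493,-252) with its length along -21.2°, z≈1, and the jig is at (572,85) with yaw -12.5°. The decoys are clear of the path. I turn the tool about 4.8° and move across at height.

Call:
send_rows(deltas=[[[0,0,0],[0,0,0.168]],[[-0.04,-0.03,0],[0,0,0]],[[-0.07,-0.05,0],[0,0,0]],[[-0.07,-0.05,0],[0,0,0]],[[-0.07,-0.05,0],[0,0,0]],[[-0.07,-0.05,0],[0,0,0]],[[-0.07,-0.05,0],[0,0,0]],[[-0.07,-0.05,0],[0,0,0]],[[-0.07,-0.05,0],[0,0,0]],[[-0.04,-0.03,0],[0,0,0]]], grip=0)

```text
time_s: 1.8
ee_pos: [354.8, 255.2, 228.2]
ee_rot: [180.0, 0.1, 158.7]
force: [-0.1, 1.6, 0.5]
gripper_width: 91.2
gripper_force: 0.0
```

```bash
cat > go.py <<'E'
# remaining shift to target in tool axes (normalised), from measured pose
from workcell import *
import numpy as np,sys
from scipy.spatial.transform import Rotation as Ro
def go(x,y,z,yaw):
    s=state();R=Ro.from_euler("xyz",s["ee_rot"],degrees=True);T=Ro.from_euler("xyz",[180,0,yaw],degrees=True)
    d=R.inv().apply(np.array([x,y,z])-s["ee_pos"])/500
    print("t",s["time_s"],"pos",s["ee_pos"].round(2),"rot",s["ee_rot"].round(2),"F",s["force"].round(1),"w",round(s["gripper_width"],1),"gf",round(s["gripper_force"],1),"q",s["qpos"].round(0))
    print("shift",d.round(4),"turn",((R.inv()*T).as_rotvec()/.5).round(4))
    return s
if __name__=="__main__": go(*map(float,sys.argv[1:5]))
E
python3 go.py 492.8 -252 130 158.8
```

```text
t 1.8 pos [354.85 255.24 228.2 ] rot [1.800e+02 5.000e-02 1.587e+02] F [-0.1  1.6  0.5] w 91.2 gf 0.0 q [ 34.   6. 106.  -0.  68. -34.]
shift [-0.6253 -0.845   0.1969] turn [ 0.0001  0.0018 -0.0033]
```

Call:
send_rows(deltas=[[[-0.035,-0.045,0],[0,0,0]],[[-0.055,-0.075,0],[0,0,0]],[[-0.055,-0.075,0],[0,0,0]],[[-0.055,-0.075,0],[0,0,0]],[[-0.055,-0.075,0],[0,0,0]],[[-0.055,-0.075,0],[0,0,0]],[[-0.055,-0.075,0],[0,0,0]],[[-0.055,-0.075,0],[0,0,0]],[[-0.055,-0.075,0],[0,0,0]],[[-0.055,-0.075,0],[0,0,0]]])

```text
time_s: 2.8
ee_pos: [470.9, -176.0, 228.2]
ee_rot: [180.0, 0.0, 158.8]
force: [0.6, 0.6, -0.5]
gripper_width: 91.6
gripper_force: 0.0
```

Call:
send_rows(deltas=[[[-0.055,-0.075,0],[0,0,0]],[[-0.04,-0.05,0.03],[0,0,0]],[[0,0,0.06],[0,0,0]],[[0,0,0.06],[0,0,0]],[[0,0,0.03],[0,0,0]],[[0,0,0],[0,0,0]],[[0,0,0],[0,0,0]]])

```text
time_s: 3.5
ee_pos: [492.8, -249.5, 138.4]
ee_rot: [180.0, 0.0, 158.8]
force: [0.6, -0.6, -0.1]
gripper_width: 91.1
gripper_force: 0.0
```

```bash
python3 go.py 492.8 -252 20 158.8
python3 - <<'E'
from h import *
for n in C:
    f=grab_frame(n);cv2.imwrite(f"pics/{n}1.png",f[:,:,::-1])
a=cv2.imread("pics/side1.png")[60:240,180:380];b=cv2.imread("pics/top1.png")[170:350,340:540]
cv2.imwrite("pics/both1.png",np.hstack([cv2.resize(a,(400,360),interpolation=3),cv2.resize(b,(400,360),interpolation=3)]))
E
```

```text
t 3.5 pos [ 492.78 -249.5   138.35] rot [1.8000e+02 3.0000e-02 1.5882e+02] F [ 0.6 -0.6 -0.1] w 91.1 gf 0.0 q [-28.  20. 100.   0.  59. -97.]
shift [-0.0017 -0.0047  0.2367] turn [0.     0.0011 0.0006]
```

View pics/both1.png

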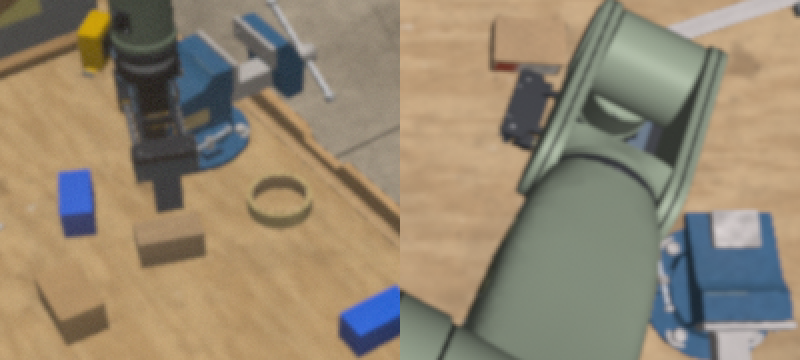

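The side view (left half) shows the gripper straight above the wooden block. A blue bench vice stands behind it, at about (220,90). In the top view (right half) the vice is at (740,270). I check how close it comes to the gripper body before going down.

Run:
```python
from h import *
for z in (0,80,150): 
    print(z,[ray("top",p,z).round(0)[:2].tolist() for p in((485,275),(492,330),(470,290))])
# gripper body: outline at z=85 around grasp, projected
for w in(38,89):
    b=place(box(-w,w,-(127-w),127-w,85,85),492.8,-252,0,158.8/57.3)[::2];print(b.round(0)[:,:2].tolist())
# candidate vice points in side: left jaw bottom edges
for p in((265,130),(270,100),(270,80)):print([ray("side",p,z).round(0)[:2].tolist() for z in(0,80,150)])
```

```text
0 [[441.0, -427.0], [302.0, -433.0], [403.0, -386.0]]
80 [[428.0, -401.0], [297.0, -407.0], [392.0, -362.0]]
150 [[417.0, -379.0], [293.0, -384.0], [383.0, -342.0]]
[[560.0, -183.0], [496.0, -349.0], [490.0, -155.0], [425.0, -321.0]]
[[590.0, -249.0], [562.0, -320.0], [424.0, -184.0], [396.0, -255.0]]
[[372.0, -455.0], [416.0, -367.0], [455.0, -290.0]]
[[282.0, -574.0], [333.0, -476.0], [378.0, -391.0]]
[[225.0, -668.0], [281.0, -563.0], [330.0, -471.0]]
```

The vice clears the gripper body by about 50 mm, so I descend.

Call:
send_rows(deltas=[[[-0.002,-0.005,0.03],[0,0,0]],[[0,0,0.05],[0,0,0]],[[0,0,0.05],[0,0,0]],[[0,0,0.04],[0,0,0]],[[0,0,0.03],[0,0,0]],[[0,0,0.02],[0,0,0]],[[0,0,0],[0,0,0]],[[0,0,0],[0,0,0]]])

```text
time_s: 4.4
ee_pos: [493.2, -252.4, 28.8]
ee_rot: [-180.0, 0.1, 158.8]
force: [0.3, -0.2, -0.2]
gripper_width: 91.5
gripper_force: 0.0
```

```bash
python3 go.py 492.8 -252 20 158.8
```

```text
t 4.4 pos [ 493.17 -252.35   28.8 ] rot [-1.7999e+02  1.0000e-01  1.5882e+02] F [ 0.3 -0.2 -0.2] w 91.5 gf 0.0 q [-28.  28. 107.   0.  45. -97.]
shift [0.001  0.0004 0.0176] turn [-0.0003  0.0033  0.0006]
```

Call:
send_rows(deltas=[[[0,0,0.012],[0,0,0]],[[0,0,0.005],[0,0,0]],[[0,0,0],[0,0,0]]])

```text
time_s: 4.7
ee_pos: [492.3, -251.9, 19.3]
ee_rot: [180.0, -0.0, 158.8]
force: [-1.4, -0.2, -0.4]
gripper_width: 91.5
gripper_force: 0.0
```

Call:
send_rows(deltas=[[[0,0,0],[0,0,0]],[[0,0,0],[0,0,0]],[[0,0,0],[0,0,0]],[[0,0,0],[0,0,0]],[[0,0,0],[0,0,0]],[[0,0,0],[0,0,0]],[[0,0,0],[0,0,0]],[[0,0,0],[0,0,0]],[[0,0,0],[0,0,0]],[[0,0,0],[0,0,0]]], grip=1, grip_force=45)

```text
time_s: 5.7
ee_pos: [492.5, -252.0, 19.4]
ee_rot: [180.0, -0.0, 158.8]
force: [-0.6, 0.1, 0.5]
gripper_width: 44.9
gripper_force: 44.8
```

```bash
python3 go.py 492.8 -252 120 158.8
```

```text
t 5.7 pos [ 492.46 -252.     19.42] rot [179.99  -0.   158.81] F [-0.6  0.1  0.5] w 44.9 gf 44.8 q [-28.  29. 108.   0.  44. -97.]
shift [-0.0006  0.0003 -0.2012] turn [ 0.0003 -0.0001  0.0004]
```

Call:
send_rows(deltas=[[[0,0,-0.01],[0,0,0]],[[0,0,-0.03],[0,0,0]],[[0,0,-0.05],[0,0,0]],[[0,0,-0.05],[0,0,0]],[[0,0,-0.04],[0,0,0]],[[0,0,-0.02],[0,0,-0.105]],[[0,0,0],[0,0,-0.1]],[[0,0,0],[0,0,-0.1]],[[0,0,0],[0,0,0]]])

```text
time_s: 6.6
ee_pos: [492.3, -252.0, 119.7]
ee_rot: [-180.0, 0.0, 167.5]
force: [0.3, 0.7, -1.0]
gripper_width: 45.0
gripper_force: 44.8
```

```bash
python3 go.py 527.8 94.3 120 167.55
```

```text
t 6.6 pos [ 492.31 -251.98  119.7 ] rot [-180.      0.    167.55] F [ 0.3  0.7 -1. ] w 45.0 gf 44.8 q [ -28.   22.  102.    0.   57. -106.]
shift [ 8.000e-02  6.916e-01 -6.000e-04] turn [-0.      0.0002 -0.    ]
```

Call:
send_rows(deltas=[[[0.008,0.03,0],[0,0,0]],[[0.008,0.06,0],[0,0,0]],[[0.008,0.08,0],[0,0,0]],[[0.008,0.08,0],[0,0,0]],[[0.008,0.08,0],[0,0,0]],[[0.008,0.08,0],[0,0,0]],[[0.008,0.08,0],[0,0,0]],[[0.008,0.08,0],[0,0,0]],[[0.008,0.07,0],[0,0,0]],[[0.008,0.05,0],[0,0,0]]])

```text
time_s: 7.6
ee_pos: [527.0, 96.6, 119.4]
ee_rot: [180.0, -0.0, 167.6]
force: [0.5, -0.3, -1.4]
gripper_width: 44.9
gripper_force: 44.8
```

Call:
send_rows(deltas=[[[0,0,0],[0,0,0]],[[0,0,0],[0,0,0]],[[0,0,0.03],[0,0,0]],[[0,0,0.04],[0,0,0]],[[0,0,0.03],[0,0,0]],[[0,0,0],[0,0,0]],[[0,0,0],[0,0,0]]])

```text
time_s: 8.3
ee_pos: [527.7, 92.7, 69.6]
ee_rot: [-180.0, -0.0, 167.5]
force: [-0.2, 0.2, -0.5]
gripper_width: 44.8
gripper_force: 44.8
```

```bash
python3 go.py 527.8 94.3 38.5 167.55
python3 - <<'E'
from h import *
j=(571.75,84.6,1.7,-12.46/57.3)
s=state();p=s["ee_pos"]
for n in C:
    f=grab_frame(n);im=f[:,:,::-1].copy()
    l,t=(230,190) if n=="side" else (220,150); K=4
    cr=cv2.resize(im[t:t+150,l:l+200],None,fx=K,fy=K,interpolation=2)
    cv2.imwrite(f"pics/{n}2.png",cr)
    for d in trace(n,"block"): print(n,d["p"],d["bbox"])
E
```

```text
t 8.3 pos [527.67  92.71  69.62] rot [-1.7999e+02 -2.0000e-02  1.6747e+02] F [-0.2  0.2 -0.5] w 44.8 gf 44.8 q [  9.  24. 107.  -0.  49. -69.]
shift [0.0004 0.0032 0.0622] turn [-0.0003 -0.0007 -0.003 ]
side 0.77 [348.6, 201.7, 41.2, 37.1]
side 0.59 [304.9, 250.1, 18.2, 25.6]
side 0.57 [205.2, 144.2, 23.6, 35.6]
```

View pics/side2.png

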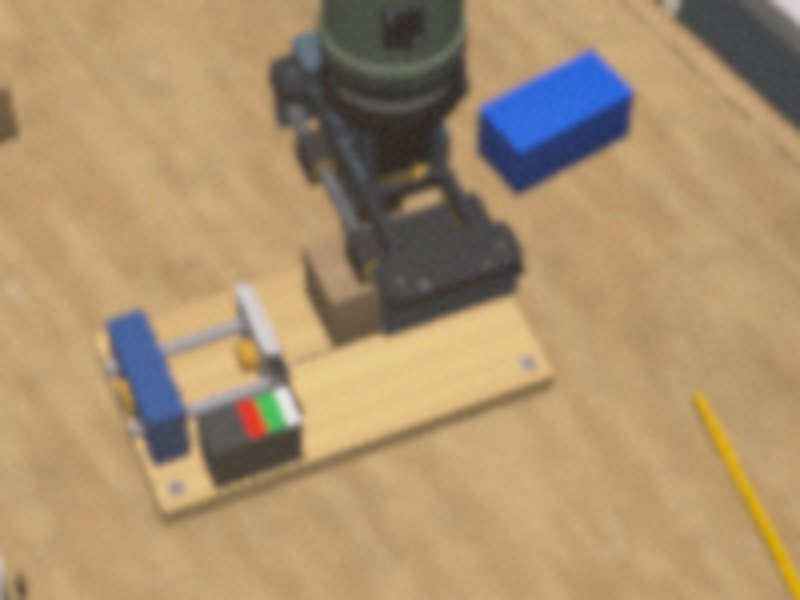

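View pics/top2.png

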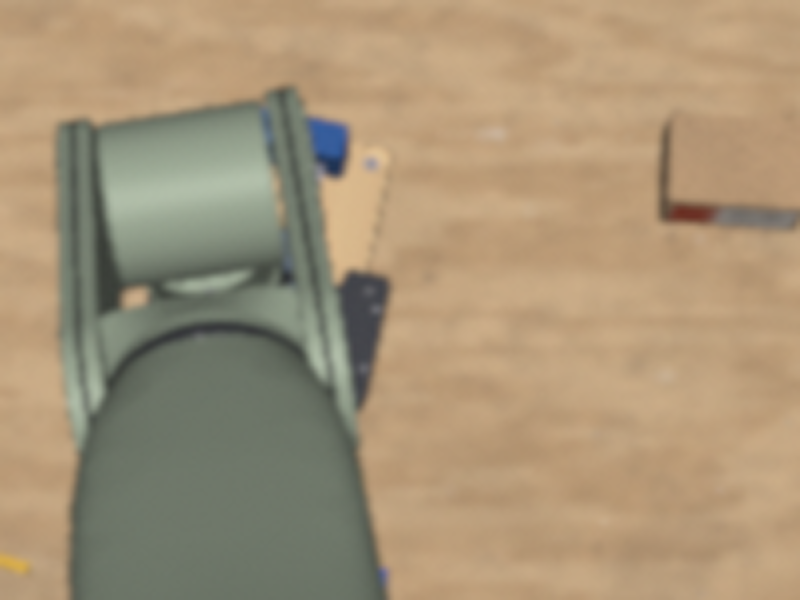

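The side view shows the block held upright and level above the bed, facing the plate, with the pointer at rest at the white end of the gauge at about (285,395). The top view is blocked by the arm. I lower towards the bed.

Call:
send_rows(deltas=[[[0,0.003,0.02],[0,0,0]],[[0,0,0.02],[0,0,0]],[[0,0,0.014],[0,0,0]],[[0,0,0.004],[0,0,0]],[[0,0,0],[0,0,0]],[[0,0,0],[0,0,0]],[[0,0,0],[0,0,0]]])

```text
time_s: 9.2
ee_pos: [528.4, 95.0, 40.7]
ee_rot: [180.0, 0.0, 167.5]
force: [-0.2, 0.0, -0.8]
gripper_width: 44.9
gripper_force: 44.8
```

```bash
python3 go.py 527.8 94.3 37.4 167.55
python3 - <<'E'
from h import *
j=(571.75,84.6,1.7,-12.46/57.3)
f=grab_frame("side");im=f[:,:,::-1].copy()
s=state();p=s["ee_pos"];print(p,s["force"])
f2=grab_frame("side");print(state()["ee_pos"])
l,t=(270,220);K=6
cr=cv2.resize(im[t:t+100,l:l+130],None,fx=K,fy=K,interpolation=2)
def dr(b,q,col):
    q=(proj("side",place(b,*q))-[l-.5,t-.5])*K-.5
    for i in range(8):
      for k in(1,2,4):
        if not i&k: cv2.line(cr,tuple(map(int,q[i])),tuple(map(int,q[i|k])),col,1)
dr(BLOCK[0],(p[0],p[1],p[2]-19.4+.9,(s["ee_rot"][2]-90)/57.3),(255,0,255))
dr(JIG[2],j,(255,255,0));dr(JIG[0],j,(255,255,0))
dr(box(-120,30,-.5,.5,18,18),j,(0,0,255))
cv2.imwrite("pics/side3.png",cr)
E
```

```text
t 9.2 pos [528.39  95.01  40.73] rot [1.7998e+02 4.0000e-02 1.6755e+02] F [-0.2  0.  -0.8] w 44.9 gf 44.8 q [  9.  26. 109.   0.  45. -69.]
shift [ 0.0009 -0.0016  0.0067] turn [ 0.0007  0.0013 -0.    ]
[528.35509458  94.98543845  40.73458565] [ 0.05137066 -0.75204351 -0.90935316]
[528.33919658  94.96458022  40.74457046]
```

View pics/side3.png

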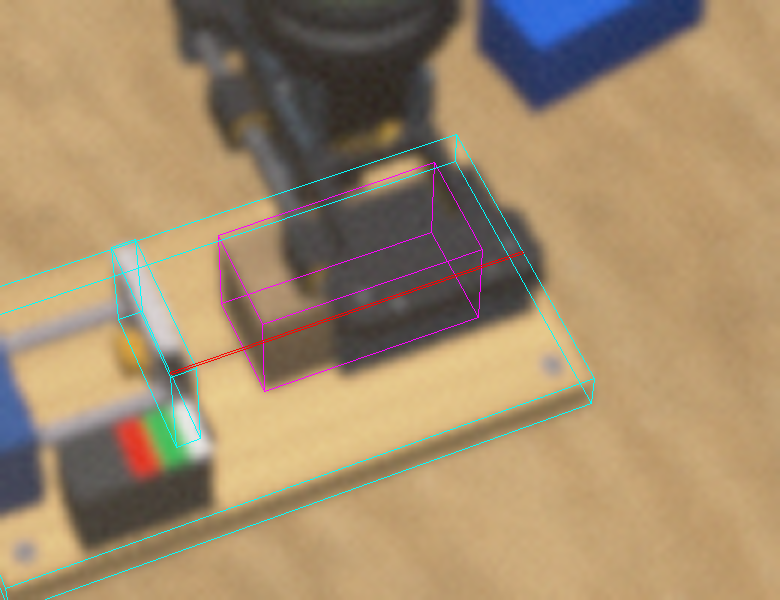

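The projected block sits exactly on the block seen, about 2 mm above the bed. I verify the jig centre line by rectifying the first pictures.

Run:
```python
from h import *
j=(571.75,84.6,0,-12.46/57.3)
for n in C:
    im=cv2.imread(f"pics/{n}0.png",0).astype(np.float32)
    for zz in(18,19.5):
      xs=np.arange(-110,21,1.);ys=np.arange(-72,72.1,.5)
      P=np.array([[x,y,zz] for x in xs for y in ys]);q=proj(n,place(P,*j)).astype(np.float32).reshape(len(xs),len(ys),2)
      w=cv2.remap(im,q[...,0],q[...,1],cv2.INTER_CUBIC)
      out=[]
      for sl in(slice(15,55),slice(55,95),slice(95,125)):
        r=w[sl].mean(0);d=r-cv2.GaussianBlur(r[None],(0,0),12)[0];k=abs(ys)<12;i=np.argmin(np.where(k,d,99))
        a=np.polyfit(ys[i-4:i+5],d[i-4:i+5],2);out.append((round(-a[1]/2/a[0],2),round(float(d[i]),1)))
      r=w[15:60].mean(0);g=np.gradient(r);e=[ys[:40][np.argmax(abs(g[:40]))],ys[-40:][np.argmax(abs(g[-40:]))]]
      print(n,zz,out,"edges",e)
```

```text
side 18 [(np.float64(-1.2), -12.3), (np.float64(-1.53), -9.9), (np.float64(-1.4), -12.9)] edges [np.float64(-65.0), np.float64(65.5)]
side 19.5 [(np.float64(-0.23), -12.3), (np.float64(-0.56), -9.9), (np.float64(-0.43), -12.9)] edges [np.float64(-64.5), np.float64(66.5)]
top 18 [(np.float64(1.05), -11.8), (np.float64(1.02), -11.3), (np.float64(0.96), -12.0)] edges [np.float64(-63.5), np.float64(65.0)]
top 19.5 [(np.float64(0.89), -11.8), (np.float64(0.86), -11.3), (np.float64(0.8), -12.0)] edges [np.float64(-63.5), np.float64(65.0)]
```

The line lies at y≈0.2±0.8 mm and is parallel to the jig. I lower to contact.

Call:
send_rows(deltas=[[[0,-0.001,0.003],[0,0,0]],[[0,0,0.002],[0,0,0]],[[0,0,0],[0,0,0]],[[0,0,0],[0,0,0]],[[0,0,0],[0,0,0]]])

```text
time_s: 9.8
ee_pos: [528.0, 94.5, 38.0]
ee_rot: [180.0, 0.0, 167.6]
force: [0.2, 0.5, 0.1]
gripper_width: 44.8
gripper_force: 44.8
```

Call:
send_rows(deltas=[[[0,0,0.001],[0,0,0]],[[0,0,0],[0,0,0]],[[0,0,0],[0,0,0]]])

```text
time_s: 10.1
ee_pos: [528.0, 94.5, 37.5]
ee_rot: [180.0, 0.0, 167.6]
force: [0.3, 0.2, -1.8]
gripper_width: 45.0
gripper_force: 44.8
```

Call:
send_rows(deltas=[[[0,0,0.001],[0,0,0]],[[0,0,0],[0,0,0]],[[0,0,0],[0,0,0]]])

```text
time_s: 10.4
ee_pos: [528.0, 94.5, 37.4]
ee_rot: [180.0, 0.0, 167.5]
force: [-1.5, -0.5, 4.4]
gripper_width: 44.8
gripper_force: 44.8
```

```bash
python3 go.py 571 84.6 37.4 167.55
```

```text
t 10.4 pos [528.    94.47  37.43] rot [1.7999e+02 1.0000e-02 1.6755e+02] F [-1.5 -0.5  4.4] w 44.8 gf 44.8 q [  9.  26. 109.   0.  45. -69.]
shift [-0.0882 -0.0007  0.0001] turn [ 0.0004  0.0004 -0.    ]
```

Bed contact at z=37.4 with about 5 N. I slide towards the plate.

Call:
send_rows(deltas=[[[-0.006,0,0],[0,0,0]],[[-0.012,0,0],[0,0,0]],[[-0.012,0,0],[0,0,0]],[[-0.01,0,0],[0,0,0]],[[-0.006,0,0],[0,0,0]],[[0,0,0],[0,0,0]],[[0,0,0],[0,0,0]],[[0,0,0],[0,0,0]]])

```text
time_s: 11.2
ee_pos: [549.9, 89.6, 37.4]
ee_rot: [180.0, -0.1, 167.5]
force: [-2.8, 0.3, 6.2]
gripper_width: 45.1
gripper_force: 44.8
```

```bash
python3 go.py 571 84.6 37.4 167.55
```

```text
t 11.2 pos [549.88  89.64  37.41] rot [ 1.7999e+02 -5.0000e-02  1.6753e+02] F [-2.8  0.3  6.2] w 45.1 gf 44.8 q [  8.  27. 106.   0.  46. -69.]
shift [-0.0434 -0.0007 -0.    ] turn [ 0.0003 -0.0019 -0.0005]
```

Call:
send_rows(deltas=[[[-0.006,0,0],[0,0,0]],[[-0.006,0,0],[0,0,0]],[[-0.006,0,0],[0,0,0]],[[-0.006,0,0],[0,0,0]],[[-0.004,0,0],[0,0,0]],[[0,0,0],[0,0,0]],[[0,0,0],[0,0,0]],[[0,0,0],[0,0,0]]])

```text
time_s: 12.0
ee_pos: [560.2, 87.4, 37.6]
ee_rot: [-180.0, -0.4, 167.5]
force: [-11.5, 3.3, 13.8]
gripper_width: 44.4
gripper_force: 44.9
```

```bash
python3 go.py 571 84.6 37.4 167.55
```

```text
t 12.0 pos [560.21  87.4   37.58] rot [-179.98   -0.45  167.5 ] F [-11.5   3.3  13.8] w 44.4 gf 44.9 q [  8.  28. 105.   0.  48. -70.]
shift [-0.0223 -0.0008  0.0002] turn [-0.0008 -0.0157 -0.0017]
```

The down force rose to about 14 N, so I ease it upward slightly and then look at the gauge.

Call:
send_rows(deltas=[[[0,0,-0.001],[0,0,0]],[[0,0,-0.001],[0,0,0]],[[0,0,0],[0,0,0]],[[0,0,0],[0,0,0]]])

```text
time_s: 12.4
ee_pos: [560.7, 87.3, 37.6]
ee_rot: [-180.0, -0.4, 167.5]
force: [-8.1, 2.9, 5.9]
gripper_width: 44.6
gripper_force: 44.9
```

Call:
send_rows(deltas=[[[-0.004,0,0],[0,0,0]],[[-0.004,0,0],[0,0,0]],[[0,0,0],[0,0,0]],[[0,0,0],[0,0,0]],[[0,0,0],[0,0,0]]])

```text
time_s: 12.9
ee_pos: [563.6, 86.7, 37.7]
ee_rot: [-180.0, -0.5, 167.5]
force: [-10.5, 5.0, 8.7]
gripper_width: 44.6
gripper_force: 44.9
```

```bash
python3 go.py 571 84.6 37.4 167.55
python3 - <<'E'
from h import *
im=grab_frame("side")[:,:,::-1]
cv2.imwrite("pics/side4_full.png",im)
cv2.imwrite("pics/side4.png",cv2.resize(im[245:320,262:362],None,fx=8,fy=8,interpolation=2))
E
```

```text
t 12.9 pos [563.56  86.66  37.68] rot [-179.96   -0.54  167.5 ] F [-10.5   5.    8.7] w 44.6 gf 44.9 q [  8.  29. 104.   0.  48. -70.]
shift [-0.0154 -0.0008  0.0004] turn [-0.0013 -0.0187 -0.0018]
```

View pics/side4.png

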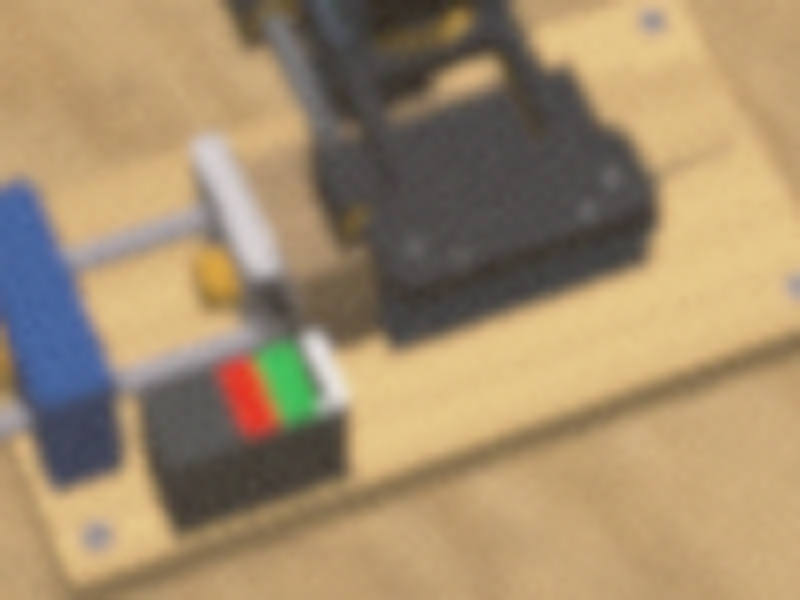

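The block is square against the plate, and the pointer sits at the white/green boundary at about (318,375), roughly 7–8 mm in. I push about 6.5 mm more.

Call:
send_rows(deltas=[[[-0.004,0,-0.0005],[0,0,0]],[[-0.004,0,-0.0005],[0,0,0]],[[-0.004,0,-0.0005],[0,0,0]],[[-0.003,0,0],[0,0,0]],[[0,0,0],[0,0,0]],[[0,0,0],[0,0,0]],[[0,0,0],[0,0,0]],[[0,0,0],[0,0,0]]])

```text
time_s: 13.75
ee_pos: [569.1, 85.4, 37.9]
ee_rot: [-179.9, -0.8, 167.5]
force: [-12.7, 5.1, 8.4]
gripper_width: 44.8
gripper_force: 44.9
```

```bash
python3 go.py 571 84.6 37.4 167.55
python3 - <<'E'
from h import *
im=grab_frame("side")[:,:,::-1]
cv2.imwrite("pics/side5.png",cv2.resize(im[245:320,262:362],None,fx=8,fy=8,interpolation=2))
E
```

```text
t 13.75 pos [569.09  85.4   37.86] rot [-179.94   -0.77  167.48] F [-12.7   5.1   8.4] w 44.8 gf 44.9 q [  7.  29. 103.   0.  49. -70.]
shift [-0.0041 -0.0007  0.0009] turn [-0.0021 -0.0269 -0.0024]
```

View pics/side5.png

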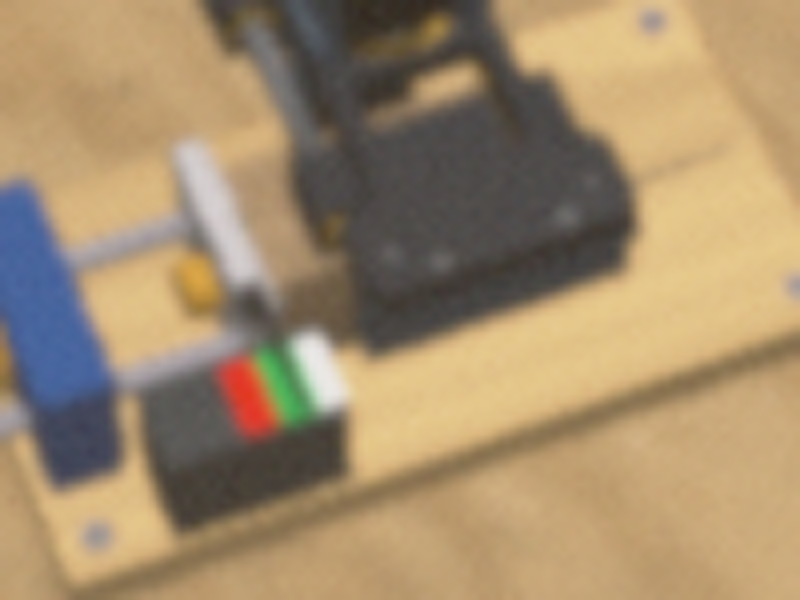

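The pointer now stands well inside the green at about (290,375), clear of both red and white. The tool has pitched 0.8° under load, so I trim that to keep the block flat on the bed, then hold.

Call:
send_rows(deltas=[[[0,0,0],[0,-0.009,0]],[[0,0,0],[0,-0.009,0]],[[0,0,0],[0,-0.007,0]],[[0,0,0],[0,0,0]],[[0,0,0],[0,0,0]],[[0,0,0],[0,0,0]]])

```text
time_s: 14.4
ee_pos: [569.0, 85.4, 37.5]
ee_rot: [-179.9, -0.1, 167.5]
force: [-12.3, 5.4, 7.3]
gripper_width: 44.7
gripper_force: 44.9
```

```bash
python3 go.py 571 84.6 37.4 167.55
```

```text
t 14.4 pos [568.99  85.41  37.46] rot [-1.7994e+02 -8.0000e-02  1.6747e+02] F [-12.3   5.4   7.3] w 44.7 gf 44.9 q [  7.  29. 104.  -0.  48. -70.]
shift [-0.0043 -0.0007  0.0001] turn [-0.0021 -0.0027 -0.0029]
```

It is level and seated on the bed. I hold for 4 s.

Call:
send_rows(deltas=[[[0,0,0],[0,0,0]],[[0,0,0],[0,0,0]],[[0,0,0],[0,0,0]],[[0,0,0],[0,0,0]],[[0,0,0],[0,0,0]],[[0,0,0],[0,0,0]],[[0,0,0],[0,0,0]],[[0,0,0],[0,0,0]],[[0,0,0],[0,0,0]],[[0,0,0],[0,0,0]]])

```text
time_s: 15.4
ee_pos: [569.0, 85.4, 37.4]
ee_rot: [-179.9, -0.1, 167.5]
force: [-12.7, 6.3, 7.1]
gripper_width: 45.1
gripper_force: 44.9
```

Call:
send_rows(deltas=[[[0,0,0],[0,0,0]],[[0,0,0],[0,0,0]],[[0,0,0],[0,0,0]],[[0,0,0],[0,0,0]],[[0,0,0],[0,0,0]],[[0,0,0],[0,0,0]],[[0,0,0],[0,0,0]],[[0,0,0],[0,0,0]],[[0,0,0],[0,0,0]],[[0,0,0],[0,0,0]]])

```text
time_s: 16.4
ee_pos: [569.0, 85.4, 37.5]
ee_rot: [-179.9, -0.1, 167.5]
force: [-13.0, 6.9, 6.3]
gripper_width: 44.6
gripper_force: 44.9
```

Call:
send_rows(deltas=[[[0,0,0],[0,0,0]],[[0,0,0],[0,0,0]],[[0,0,0],[0,0,0]],[[0,0,0],[0,0,0]],[[0,0,0],[0,0,0]],[[0,0,0],[0,0,0]],[[0,0,0],[0,0,0]],[[0,0,0],[0,0,0]],[[0,0,0],[0,0,0]],[[0,0,0],[0,0,0]]])

```text
time_s: 17.4
ee_pos: [569.0, 85.4, 37.5]
ee_rot: [-179.9, -0.1, 167.5]
force: [-12.9, 6.1, 6.9]
gripper_width: 44.6
gripper_force: 44.9
```

Call:
send_rows(deltas=[[[0,0,0],[0,0,0]],[[0,0,0],[0,0,0]],[[0,0,0],[0,0,0]],[[0,0,0],[0,0,0]],[[0,0,0],[0,0,0]],[[0,0,0],[0,0,0]],[[0,0,0],[0,0,0]],[[0,0,0],[0,0,0]],[[0,0,0],[0,0,0]],[[0,0,0],[0,0,0]]])

```text
time_s: 18.4
ee_pos: [569.0, 85.4, 37.4]
ee_rot: [-179.9, -0.1, 167.5]
force: [-12.5, 6.5, 6.2]
gripper_width: 45.0
gripper_force: 44.9
```

```bash
python3 go.py 571 84.6 37.4 167.55
python3 - <<'E'
from h import *
im=grab_frame("side")[:,:,::-1]
cv2.imwrite("pics/side6.png",cv2.resize(im[245:320,262:362],None,fx=8,fy=8,interpolation=2))
E
```

```text
t 18.4 pos [568.99  85.44  37.43] rot [-1.7994e+02 -8.0000e-02  1.6747e+02] F [-12.5   6.5   6.2] w 45.0 gf 44.9 q [  7.  29. 104.  -0.  48. -70.]
shift [-0.0043 -0.0008  0.0001] turn [-0.0022 -0.0028 -0.0028]
```

View pics/side6.png

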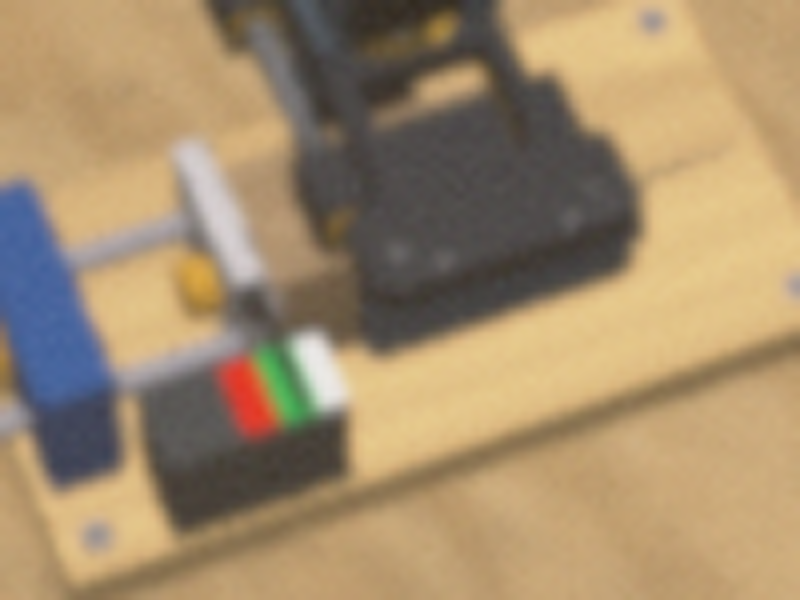

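The pointer is steady inside the green at about (292,375). The block is flush against the plate, level and still gripped, so I hand it in.

```bash
python3 -c "
from workcell import *
print(job_done())"
```

```text
the job is handed in; nothing more can be done
None
```

The wooden block lies flat on the jig's centre line, pressed against the plate with the pointer well inside the green and never in the red in any picture; it was held steady for over 4 s, is still gripped and pressed, and the job is handed in.

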